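Balance the weighted beam on the knife edge and mark the point

ROBOT

A 7-joint arm with a two-finger parallel gripper is mounted at the origin on the work surface. World frame = base frame: x ahead of the robot, y to its left, z up, the work surface at z = 0. Lengths are in m, angles in rad, forces in N, time in s.
With the tool pointing down it reaches from about 0.425 to 0.8 m from the base axis. Payload 8.3 kg.
Tool frame: the origin (TCP) lies midway between the tips of the shut fingers; the grasp point (between the pads) lies 19 mm behind it; z points along the fingers, y is the line along which they close (so a half turn about z gives the same grasp; the last joint's range is limited). The gripper opens to 85 mm and grips with 20 to 120 N. Pads are 22 mm wide; open, the fingers measure 114 mm over their backs; the gripper's body (76 mm by 85 mm) begins 54 mm behind the grasp point. The pads swing forward as they close: fully open they stand 13 mm farther back than shut.
Start: joints at [-1.223, 0.383, 0.016, 1.37, -0.006, 1.388, -0.046], TCP at [0.25, 0.573, 0.197] pointing down, gripper open.
Joint ranges: [-2.95, 2.95], [-0.25, 2.06], [-1.52, 1.56], [0.18, 2.33], [-1.44, 4.58], [0.02, 2.06], [-3.01, 3.01]. Speed limits (rad/s): [2.39, 2.39, 3.01, 3.01, 3.14, 3.14, 3.14].

INTERFACE

Orientations are given as a 3x3 rotation matrix whose columns are the frame's x, y, z axes.
In Python, from plant import ctrl gives the robot as it stands.
- The arm moves only by the tool drive_tool, never from a script. Its argument "rows" is a list of rows, each a list of 7 numbers: the turn, a rotation vector about the tool's x, y, z each as a share of 90 degrees, from -1 to 1, then the shift along the tool's x, y, z each as a share of 100 mm, from -1 to 1, then the finger opening in mm, from 0 to 85.4. In form: [[ax, ay, az, dx, dy, dz, jaw], ...]. A call has 1 to 20 rows; each row is the pose to reach, as a shift and turn from the pose commanded when the call began, along the tool's axes at that moment; what a row does not reach only later rows make up. A row lasts 1/12 s, in which the tool goes at most 41.7 mm and 7.16 degrees, less where a joint would pass 70% of its speed; a pose out of reach is approached as far as the arm can. A call with a number of a shift or a turn outside -1 to 1 is refused whole. A call with a gripper value outside its range is refused whole. The fingers move at their own pace and stop on an object; "grip_force" is the grip in N (left out, the last holds). Time passes only in rows, so rows that repeat a pose let the fingers close. It gives the time, the measured TCP pose, the force, the opening and the grip force at its end, in the units of the state.
- ctrl.get_state(): the state, without advancing time (a new reading comes with each control period).
- ctrl.capture(name): name is "scene" or "top" or "wrist"; returns the picture (420x560x3 uint8, blue, green, red); there is no depth.
- ctrl.calibration(name): a dict with "K" (3x3 intrinsics, pixels), "world_from_camera" (4x4, takes a point from camera to world coordinates); the wrist camera has in their place "hand_eye" (4x4, takes a point from camera to tool coordinates, whose origin is the TCP and whose axes are the flange's). Camera axes: x right, y up, looking along -z (the intrinsics and any distortion apply to the point x, -y, -z); pixel columns grow to the right and rows downward; lengths in m; the calibration is good to about 2 mm. A picture is of the moment at which its call begins: read the wrist's pose just before it. calibration takes no time and is no camera call.
- ctrl.sign_off(): hands the job in; it is judged then, once.
The state is a dict: "t": time; "joints": joint angles; "qd": joint speeds; "joint_efforts": joint torques, N m; "eef_pos": TCP position; "orientation": TCP orientation; "contact_force": force on the tool from outside, world axes, zero at the start; "ft_torque": the same for the moment, N m; "gripper_width": finger opening in m; "finger_force": force on a finger pad.
Only numpy, scipy, OpenCV 4.12 (cv2) and the standard library are available. Lean on these libraries where they do the work, as an engineer would, in place of code of your own. Each camera call takes 0.05 s, during which the arm holds its last target. There are 200 camera calls.

TASK

Slide the wooden beam with the brass block along the knife edge of the stand, without lifting it off or letting it fall, until it balances there level and free of the black rest, and let go of it. Then mark the balance point: set the green saddle astride the beam, upright and directly above the knife edge, so that the beam stays balanced. Leave the yellow saddle alone.

Things in the scene. Friction and masses are not known exactly. Their poses are not given: they have to be found in the camera images.
- knife_edge (a point): Middle of the top of the knife edge, z 60 mm: a blunt steel ridge on a fixed stand with a blue base (100 x 200 x 10 mm). The ridge is 60 mm long (this frame's x) and flat on top for 20 mm (10 mm each side of this point along y), flanks spreading to 20 mm at the base. A black rest of equal height, 60 x 16 mm, stands 100 mm away towards +y. The beam lies along y across both.
- beam_centre (a point): Mid-length, mid-height of the loose dark wood beam: 260 mm long (y), 24 wide (x), 14 high, 140 g. A brass block (24 x 24 x 18 mm high) sits on top 110 mm towards +y. Balance point: 70 mm towards +y. It starts 55-85 mm to the rest's side of the edge, so slide the beam towards -y; it tips if left over 10 mm off. Grip across the width 60-120 mm towards -y of this point; nearer, fingers may meet the ridge.
- green_saddle_grip (a point): Green plastic saddle, 35 g, loose, upright on two feet. 44 mm wide (x) at the feet, 22 thick (y), 64 tall; above 20 mm it is a tab 24 (x) x 22 mm. The slot between the feet runs along y, 32 wide, 10 deep, and goes over the beam; its roof rests on the beam's top (z 74 mm). This point is on the tab's centre line, 40 mm above the feet; it is at z 104 mm when seated.
- yellow_saddle_grip (a point): A yellow saddle of the same shape and size, not used here; to be left where it stands. The point is on its tab, 40 mm above the feet.
There are look-alikes about, which are no part of the job. There is more than one size of the part that bears green_saddle_grip; the job needs the smallest. What is shaped like the part that bears knife_edge but pink is not meant.

How it is judged:
On the way:
1. the beam, let go, balances level on the knife edge, clear of the rest (y of beam_centre in the frame of knife_edge between -0.085 and -0.055 m and height (world z) of beam_centre above 0.055 m and angle between beam_centre's own z axis and vertical below 0.09 rad and contact force between the fingers and beam below 0.1 N), for 0.3 s.
At the end, for the whole second after the job is handed in: The beam lies level (within 5 degrees) and at rest on the knife edge alone, its balance point within 15 mm of the middle of the edge, and the released green saddle sits astride it, seated on its top, upright within 10 degrees, within 15 mm of the middle of the knife edge along the beam (y of beam_centre in the frame of knife_edge between -0.085 and -0.055 m and height (world z) of beam_centre above 0.055 m and angle between beam_centre's own z axis and vertical below 0.09 rad and y of green_saddle_grip in the frame of knife_edge between -0.015 and 0.015 m and x of green_saddle_grip in the frame of beam_centre between -0.008 and 0.008 m and height (world z) of green_saddle_grip between 0.097 and 0.109 m and angle between green_saddle_grip's own z axis and vertical below 0.17 rad and linear speed of each of beam, green_saddle below 0.02 m/s); the robot touches nothing.
It fails at once if the beam is lifted off the knife edge (its middle rises more than about 30 mm) (height (world z) of beam_centre above 0.1 m).
It fails at once if the beam tips over or falls (angle between beam_centre's own z axis and vertical above 0.26 rad or height (world z) of beam_centre below 0.035 m).
It fails at once if the yellow saddle is moved more than 40 mm (distance of yellow_saddle_grip from where it was at the start of the episode above 0.04 m).
It also fails if it takes over 61 s, if anything falls off the work surface, if the arm or the gripper's body presses on something with over 40 N, if the wrist force passes 120 N, or if a joint passes its speed limit or range.

## Working session

There is one attempt and no reset: what is moved stays moved. The work goes in short steps, Python scripts to look and compute and a tool call to move; the robot and the scene stay as the last step left them, time stands still between calls to the robot, and variables do not carry over. Pictures are saved under pics/ and viewed, at most 10 in all, crops included, and the job is handed in when it is done.

Besides the shell and the picture viewer there is one more tool, called after "Emit:" as name(argument=value, ...), one argument or row to a line, values as JSON. drive_tool: Moves the arm, as the interface text tells. Shift numbers are shares of 100 mm and turn numbers shares of 90 degrees, none past 1 either way. Its arguments: {"type":"object","properties":{"rows":{"type":"array"},"grip_force":{"type":"number"}},"required":["rows"]}

```bash
mkdir -p pics; ls; python3 - <<'E'
from plant import ctrl
import cv2,numpy as np
for n in("scene","top"):
    im=ctrl.capture(n); cv2.imwrite(f"pics/{n}0.png",im)
    c=ctrl.calibration(n); print(n,c)
print(ctrl.calibration("wrist"))
s=ctrl.get_state(); print(s["t"],s["eef_pos"],s["orientation"],s["gripper_width"])
E
```

```text
pics
scene {'K': array([[408.39559754,   0.        , 276.48846994],
       [  0.        , 408.39559754, 207.73955885],
       [  0.        ,   0.        ,   1.        ]]), 'world_from_camera': array([[-0.36144947, -0.79068164,  0.49414252,  0.82823977],
       [ 0.9323816 , -0.30404361,  0.19550458,  0.28416281],
       [-0.00434101,  0.53139442,  0.84711341,  0.6843106 ],
       [ 0.        ,  0.        ,  0.        ,  1.        ]])}
top {'K': array([[477.1749514 ,   0.        , 270.04073568],
       [  0.        , 477.1749514 , 209.91354343],
       [  0.        ,   0.        ,   1.        ]]), 'world_from_camera': array([[-0.01573397,  0.99727199, -0.07211804,  0.42319222],
       [-0.99971276, -0.01699456, -0.01689942,  0.15973394],
       [-0.01807894,  0.07183143,  0.99725293,  0.91118589],
       [ 0.        ,  0.        ,  0.        ,  1.        ]])}
{'K': array([[297.38705452,   0.        , 283.05545415],
       [  0.        , 297.38705452, 207.85275539],
       [  0.        ,   0.        ,   1.        ]]), 'hand_eye': array([[ 2.36616881e-04,  9.60341635e-01,  2.78825908e-01,
         7.11012050e-02],
       [ 9.99999785e-01, -3.97812371e-04,  5.21540319e-04,
        -1.58121323e-04],
       [ 6.11777279e-04,  2.78825725e-01, -9.60341523e-01,
        -1.75789914e-01],
       [ 0.00000000e+00,  0.00000000e+00,  0.00000000e+00,
         1.00000000e+00]])}
0.1 [0.24933555 0.57255423 0.19638933] [[-9.16834733e-01  3.99266313e-01 -6.96077469e-04]
 [ 3.99266919e-01  9.16833288e-01 -1.62762871e-03]
 [-1.16703195e-05 -1.77018724e-03 -9.99998433e-01]] 0.08565811784166578
```

View pics/top0.png

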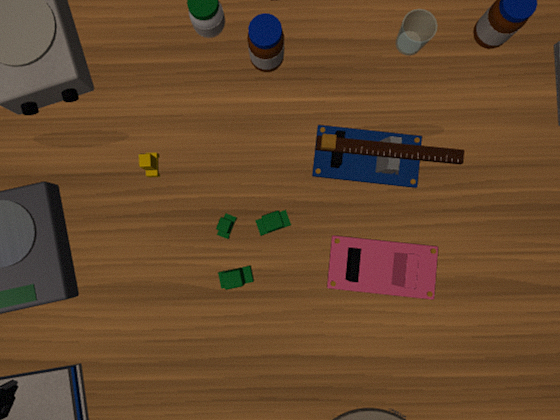

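View pics/scene0.png

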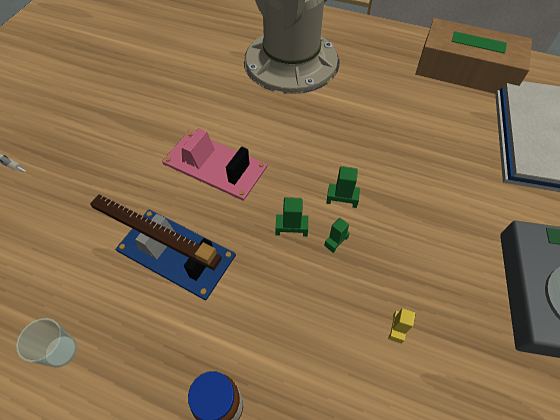

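Top view: the blue stand is at (368,157) with the beam from the brass block (328,142) to its free end (463,156). The pink decoy stand is at (383,267). The greens are at (227,226), (273,222) and (236,278). The one at (227,226) looks smallest and is (337,235) in the scene view. Yellow is at (150,162).

```bash
cat > h.py <<'E'
import cv2,numpy as np
from plant import ctrl
def cam(n,s=None):
    c=ctrl.calibration(n)
    if n!="wrist": return c["K"],c["world_from_camera"]
    s=s or ctrl.get_state(); T=np.eye(4); T[:3,:3]=s["orientation"]; T[:3,3]=s["eef_pos"]
    return c["K"],T@c["hand_eye"]
def ray(KT,uv,z):
    K,T=KT; uv=np.atleast_2d(np.float64(uv))
    d=np.c_[(uv-K[:2,2])/[K[0,0],K[1,1]],np.ones(len(uv))]*[1,-1,-1]@T[:3,:3].T
    o=T[:3,3]; return o+d*((z-o[2])/d[:,2])[:,None]
def blobs(m,amin=80):
    n,l,st,ce=cv2.connectedComponentsWithStats(m.astype(np.uint8)*255)
    return [(l==i,st[i],ce[i]) for i in range(1,n) if st[i,4]>amin]
def rect(KT,m,z):
    c=max(cv2.findContours(m.astype(np.uint8),0,1)[0],key=cv2.contourArea)[:,0]
    p=ray(KT,c,z)[:,:2]*1000
    r=cv2.minAreaRect(p.astype(np.float32)); return r
E
python3 - <<'E'
from h import *
im=cv2.imread("pics/top0.png"); h=cv2.cvtColor(im,cv2.COLOR_BGR2HSV); H,S,V=cv2.split(h); C=cam("top")
for nm,lo,hi,zs in(("green",45,85,(0,.01,.02,.064)),("blue",100,125,(.01,)),("yellow",25,33,(0,.02,.064))):
    for m,st,ce in blobs((H>=lo)&(H<=hi)&(S>120)&(V>40)):
        if st[1]<110: continue
        print(nm,ce.round(),st[4],[np.round(np.r_[r[0],r[1],r[2]],0).tolist() for z in zs for r in[rect(C,m,z)]])
for p in((328,142),(389,155),(463,156),(440,154),(389,140),(227,220),(229,230),(400,190),(338,136)): print(p,h[p[1],p[0]])
cv2.imwrite("pics/c1.png",np.hstack([cv2.resize(im[110:200,300:480],None,fx=4,fy=4,interpolation=2)[:, :720]]))
cv2.imwrite("pics/c2.png",cv2.resize(im[190:300,200:310],None,fx=5,fy=5,interpolation=2))
E
```

```text
green [272. 222.] 528 [[467.0, 171.0, 34.0, 61.0, 19.0], [467.0, 171.0, 34.0, 60.0, 19.0], [466.0, 171.0, 34.0, 60.0, 19.0], [464.0, 170.0, 32.0, 57.0, 19.0]]
green [225. 225.] 272 [[462.0, 262.0, 28.0, 44.0, 69.0], [461.0, 261.0, 28.0, 44.0, 69.0], [461.0, 260.0, 28.0, 43.0, 69.0], [459.0, 255.0, 26.0, 41.0, 69.0]]
green [247. 274.] 132 [[368.0, 220.0, 30.0, 15.0, 11.0], [368.0, 220.0, 30.0, 15.0, 11.0], [369.0, 219.0, 30.0, 15.0, 11.0], [372.0, 216.0, 28.0, 14.0, 11.0]]
green [230. 279.] 363 [[359.0, 253.0, 34.0, 41.0, 10.0], [360.0, 252.0, 34.0, 40.0, 10.0], [361.0, 251.0, 33.0, 40.0, 10.0], [364.0, 247.0, 32.0, 38.0, 10.0]]
blue [368. 134.] 717 [[629.0, -16.0, 198.0, 20.0, 83.0]]
blue [364. 169.] 2198 [[565.0, -8.0, 198.0, 52.0, 83.0]]
blue [ 75. 393.] 165 [[154.0, 542.0, 96.0, 6.0, 9.0]]
(328, 142) [ 18 179 118]
(389, 155) [ 11 127  54]
(463, 156) [ 15 157  70]
(440, 154) [  6 177  39]
(389, 140) [ 0 34 67]
(227, 220) [ 67 209  67]
(229, 230) [ 51 142  18]
(400, 190) [ 15 165  99]
(338, 136) [ 94 149  12]
```

View pics/c1.png

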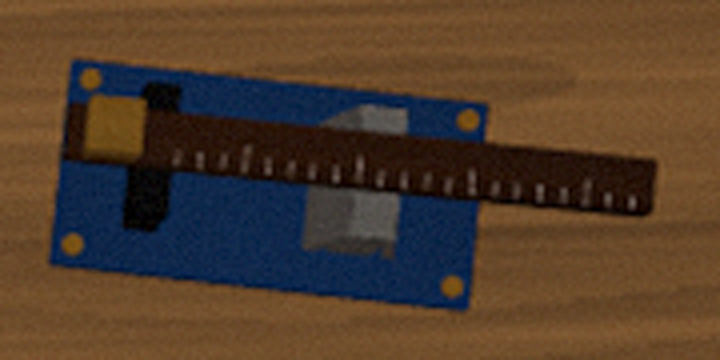

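View pics/c2.png

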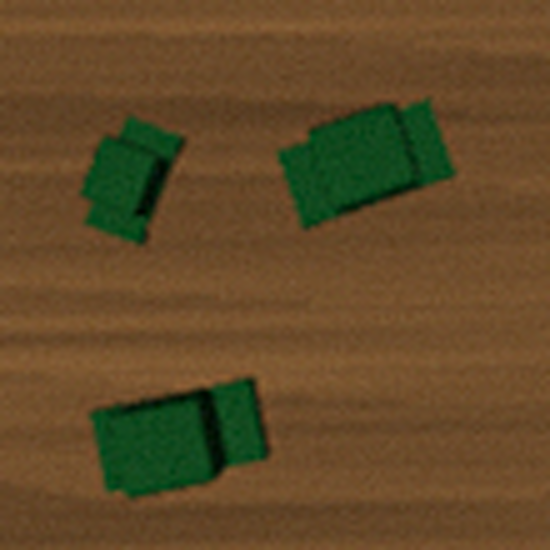

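The smallest green is the upper left one in the crop. Its feet span 43 mm, against about 60 mm for the others, and its tab is near (224,224). The ridge's flat top is near (395,154) and the beam ends are at (316,143) and (463,157).

```bash
python3 - <<'E'
from h import *
C=cam("top"); f=lambda p,z:(ray(C,np.array([[p[0]/4+300,p[1]/4+110]]),z)[0]*1000)
L=f((68,131),.074);R=f((651,187),.074);E=f((379.5,178),.06);B=f((115,127),.092)
c=(L+R)/2; d=(L-R)/np.linalg.norm(L-R); print("len",np.linalg.norm(L-R),"centre",c,"d",d,"ang",np.degrees(np.arctan2(d[1],d[0])))
print("edge",E,"along",(c-E)@d,"block",B,(B-c)@d, "grip-90",c-90*d)
cs=[f(p,.01) for p in((75,58),(488,102),(468,310),(50,265))]; cs=np.array(cs)
a=(cs[0]-cs[1]+cs[3]-cs[2])/2; print("base",cs.mean(0),np.linalg.norm(a),np.degrees(np.arctan2(a[1],a[0])))
g=lambda p,z:(ray(C,np.array([[p[0]/5+200,p[1]/5+190]]),z)[0]*1000)
print("tab",g((122,170),.064))
s=ctrl.get_state();Rm=np.array(s["orientation"]);t=np.append((c-90*d)[:2]/1000,.15)
print("local",Rm.T@(t-s["eef_pos"]), "yaw tooly",np.degrees(np.arctan2(Rm[1,1],Rm[0,1])))
E
```

```text
len 257.314778271775 centre [586.77257303 -39.05281546  74.        ] d [0.11652927 0.99318726 0.        ] ang 83.3081609465957
edge [580.65290886 -51.52046721  60.        ] along 13.095832867092758 block [599.28333994  69.86018577  92.        ] 109.62887557400904 grip-90 [ 576.28493844 -128.43966864   74.        ]
base [588.35611247 -11.87680089  10.        ] 197.81216835856108 82.69698393799828
tab [460.71178653 255.71020794  64.        ]
local [-0.57964169 -0.51207254  0.04730263] yaw tooly 66.46764074392325
```

Emit:
drive_tool(
  rows=[
    [0, 0, 0, -1, -0.88, 0, 85],
    [0, 0, 0, -1, -0.88, 0, 85],
    [0, 0, 0, -1, -0.88, 0, 85],
    [0, 0, 0, -1, -0.88, 0, 85],
  ],
)

```text
t: 0.43
eef_pos: [0.311, 0.4456, 0.1972]
orientation: [[-0.913, 0.407, 0.002], [0.407, 0.913, -0.003], [-0.003, -0.002, -1.0]]
contact_force: [1.7, 1.1, 1.2]
gripper_width: 0.0848
finger_force: 0.0
```

Emit:
drive_tool(
  rows=[
    [0, 0, 0, -1, -0.88, 0, 85],
    [0, 0, 0, -1, -0.88, 0, 85],
    [0, 0, 0, -1, -0.88, 0, 85],
    [0, 0, 0, -1, -0.88, 0, 85],
  ],
)

```text
t: 0.77
eef_pos: [0.3665, 0.3247, 0.1974]
orientation: [[-0.913, 0.408, 0.001], [0.408, 0.913, -0.002], [-0.002, -0.002, -1.0]]
contact_force: [0.9, -0.1, 0.4]
gripper_width: 0.085
finger_force: 0.0
```

Emit:
drive_tool(
  rows=[
    [0, 0, 0, -1, -0.88, 0, 85],
    [0, 0, 0, -1, -0.88, 0, 85],
    [0, 0, 0, -1, -0.88, 0, 85],
    [0, 0, 0, -1, -0.88, 0, 85],
  ],
)

```text
t: 1.1
eef_pos: [0.4221, 0.204, 0.1975]
orientation: [[-0.913, 0.408, 0.001], [0.408, 0.913, -0.002], [-0.002, -0.001, -1.0]]
contact_force: [0.2, -1.9, 0.1]
gripper_width: 0.0849
finger_force: 0.0
```

Emit:
drive_tool(
  rows=[
    [0, 0, 0, -1, -0.88, 0, 85],
    [0, 0, 0, -1, -0.88, 0, 85],
    [0, 0, 0, -1, -0.88, 0, 85],
    [0, 0, 0, -1, -0.88, 0, 85],
  ],
)

```text
t: 1.43
eef_pos: [0.4779, 0.0831, 0.1976]
orientation: [[-0.913, 0.408, 0.001], [0.408, 0.913, -0.002], [-0.002, -0.002, -1.0]]
contact_force: [0.1, -0.6, 0.8]
gripper_width: 0.0852
finger_force: 0.0
```

Emit:
drive_tool(
  rows=[
    [0, 0, 0, -1, -0.88, 0, 85],
    [0, 0, 0, -1, -0.88, 0, 85],
    [0, 0, 0, -1, -0.88, 0, 85],
    [0, 0, 0, -1, -0.88, 0, 85],
  ],
)

```text
t: 1.77
eef_pos: [0.5335, -0.0376, 0.1974]
orientation: [[-0.913, 0.407, 0.001], [0.407, 0.913, -0.004], [-0.002, -0.003, -1.0]]
contact_force: [0.2, -1.6, -0.4]
gripper_width: 0.0853
finger_force: 0.0
```

Emit:
drive_tool(
  rows=[
    [0, 0, 0.813, -0.8, -0.72, 0, 85],
    [0, 0, 0.813, -0.8, -0.72, 0, 85],
    [0, 0, 0.813, -0.8, -0.72, 0, 85],
    [0, 0, 0.813, -0.8, -0.72, 0, 85],
    [0, 0, 0.813, -0.8, -0.72, 0, 85],
    [0, 0, 0.813, -0.8, -0.72, 0, 85],
    [0, 0, 0.813, -0.8, -0.72, 0, 85],
    [0, 0, 0.813, -0.8, -0.72, 0, 85],
    [0, 0, 0.813, -0.8, -0.72, 0, 85],
    [0, 0, 0.813, -0.8, -0.72, 0, 85],
    [0, 0, 0.813, -0.8, -0.72, 0, 85],
    [0, 0, 0.813, -0.8, -0.72, 0, 85],
    [0, 0, 0.813, -0.8, -0.72, 0, 85],
    [0, 0, 0.813, -0.8, -0.72, 0, 85],
  ],
)

```text
t: 2.93
eef_pos: [0.5769, -0.1277, 0.1971]
orientation: [[0.115, 0.993, -0.0], [0.993, -0.115, -0.0], [-0.0, -0.0, -1.0]]
contact_force: [0.1, -0.1, -0.7]
gripper_width: 0.085
finger_force: 0.0
```

```bash
python3 - <<'E'
from h import *
s=ctrl.get_state(); im=ctrl.capture("wrist"); cv2.imwrite("pics/w1.png",im)
np.set_printoptions(precision=4,suppress=True)
print(s["t"],s["eef_pos"],s["orientation"],s["contact_force"],s["joints"])
E
```

```text
2.9333 [ 0.5769 -0.1277  0.1971] [[ 0.115   0.9934 -0.0005]
 [ 0.9934 -0.115  -0.0001]
 [-0.0001 -0.0005 -1.    ]] [ 0.0778 -0.0555 -0.6577] [-0.4295  0.3806  0.7959  1.497  -0.2736  1.3793  0.2675]
```

View pics/w1.png

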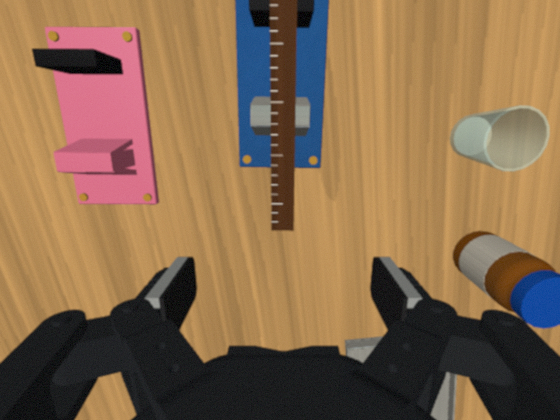

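```bash
python3 - <<'E'
from h import *
im=cv2.imread("pics/w1.png"); C=cam("wrist"); K,T=C
def proj(p):
    q=np.linalg.inv(T)@np.r_[p,1]; return (K@(q[:3]*[1,-1,-1]))[:2]/-q[2]
print("tcp",proj(ctrl.get_state()["eef_pos"]), proj([.5763,-.1284,.067]))
print("edge top",[proj([.5807,y,.06]) for y in(-.0415,-.0515,-.0615)])
f=lambda p,z:ray(C,[p],z)[0]*1000
e1=f((283,230),.074);print("end",e1,"up beam",f((283,60),.074),"left/right",f((272,190),.074),f((294,190),.074))
cv2.imwrite("pics/w1c.png",cv2.resize(im[0:180,220:340],None,fx=5,fy=5,interpolation=2)[300:900])
print(im[90:140:2,262].tolist()); print(im[90:140:2,303].tolist())
E
```

```text
tcp [283.59239382 237.52227051] [282.94525003 191.83707261]
edge top [array([277.28269825, 105.21619758]), array([278.48174035, 115.65656634]), array([279.65873018, 125.90492033])]
end [ 571.72529986 -168.38194452   74.        ] up beam [590.79444673  -3.96096542  74.        ] left/right [ 565.52932891 -123.55608877   74.        ] [ 588.0164192  -126.16076936   74.        ]
[[137, 84, 39], [136, 82, 36], [135, 82, 35], [125, 103, 86], [114, 124, 123], [114, 124, 124], [116, 122, 124], [115, 122, 122], [140, 149, 145], [145, 155, 151], [142, 151, 146], [147, 155, 151], [144, 155, 152], [139, 148, 146], [143, 152, 150], [140, 149, 148], [137, 147, 146], [137, 147, 145], [97, 97, 98], [59, 61, 60], [59, 62, 63], [58, 61, 61], [75, 69, 64], [130, 80, 40], [132, 82, 36]]
[[134, 82, 35], [137, 85, 38], [137, 84, 40], [135, 93, 59], [114, 119, 120], [116, 123, 125], [117, 124, 125], [118, 125, 128], [136, 145, 141], [145, 154, 149], [148, 156, 154], [145, 154, 150], [145, 154, 150], [142, 150, 148], [145, 155, 153], [145, 156, 154], [145, 153, 153], [140, 149, 151], [123, 124, 122], [68, 68, 68], [60, 64, 65], [55, 58, 58], [59, 63, 64], [112, 72, 45], [134, 83, 36]]
```

View pics/w1c.png

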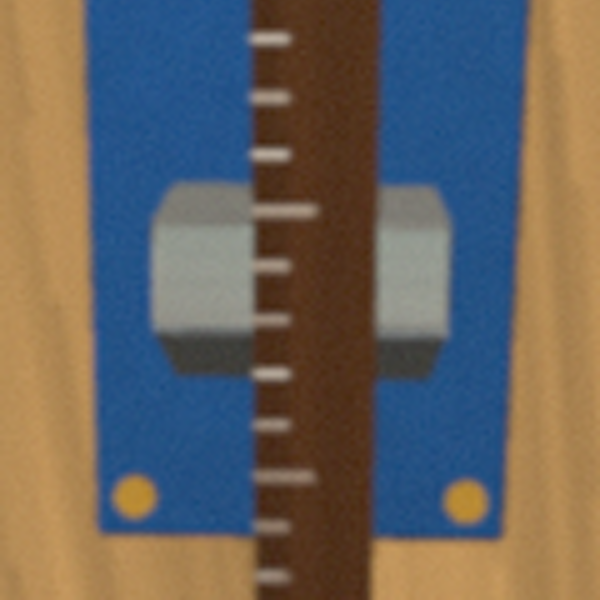

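Crop: the ridge's flat top spans rows 105–126, which matches the top-view edge at (580.7, -51.5). The beam end agrees to within 1 mm. The beam centre is 13 mm on the rest's side, so it has to slide 83 mm. Next: descend and grip.

Emit:
drive_tool(
  rows=[
    [0, 0, 0, 0, 0, 0.3, 85],
    [0, 0, 0, 0, 0, 0.6, 85],
    [0, 0, 0, 0, 0, 0.9, 85],
    [0, 0, 0, 0, 0, 1, 85],
    [0, 0, 0, 0, 0, 1, 85],
  ],
)

```text
t: 3.4
eef_pos: [0.5749, -0.1273, 0.0947]
orientation: [[0.116, 0.993, -0.005], [0.993, -0.116, 0.001], [-0.0, -0.005, -1.0]]
contact_force: [-0.5, 1.4, 0.4]
gripper_width: 0.0855
finger_force: 0.0
```

Emit:
drive_tool(
  rows=[
    [0, 0, 0, 0, 0, 0.2, 85],
    [0, 0, 0, 0, 0, 0.4, 85],
    [0, 0, 0, 0, 0, 0.49, 85],
    [0, 0, 0, 0, 0, 0.49, 60],
    [0, 0, 0, 0, 0, 0.49, 40],
    [0, 0, 0, 0, 0, 0.49, 30],
    [0, 0, 0, 0, 0, 0.49, 30],
    [0, 0, 0, 0, 0, 0.49, 30],
  ],
)

```text
t: 4.07
eef_pos: [0.5776, -0.1282, 0.0495]
orientation: [[0.117, 0.993, 0.002], [0.993, -0.117, -0.0], [0.0, 0.002, -1.0]]
contact_force: [-0.4, -0.8, -0.6]
gripper_width: 0.0304
finger_force: 0.0
```

Emit:
drive_tool(
  rows=[
    [0, 0, 0, 0, 0, 0, 26],
    [0, 0, 0, 0, 0, 0, 24],
    [0, 0, 0, 0, 0, 0, 22],
    [0, 0, 0, 0, 0, 0, 20],
    [0, 0, 0, 0, 0, 0, 20],
    [0, 0, 0, 0, 0, 0, 20],
  ],
  grip_force=25,
)

```text
t: 4.57
eef_pos: [0.5768, -0.128, 0.0483]
orientation: [[0.117, 0.993, -0.0], [0.993, -0.117, -0.0], [-0.0, -0.0, -1.0]]
contact_force: [-0.1, -0.3, 0.1]
gripper_width: 0.0203
finger_force: 0.0
```

```bash
python3 - <<'E'
from h import *
im=ctrl.capture("scene"); cv2.imwrite("pics/s1.png",cv2.resize(im[150:330,60:300],None,fx=3,fy=3))
s=ctrl.get_state(); print(s["t"],s["eef_pos"],s["contact_force"],s["ft_torque"],s["gripper_width"],s["finger_force"])
E
```

```text
4.6167 [ 0.57680114 -0.12800479  0.0482369 ] [-0.38529374  0.16819339  0.2055283 ] [ 0.02136688 -0.00978486  0.05115316] 0.02017219542477006 0.0
```

View pics/s1.png

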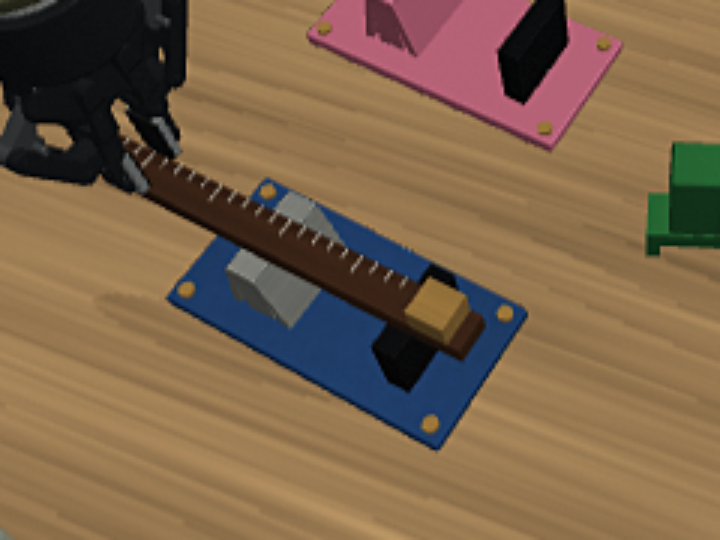

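The fingers straddle the beam at its free end, at image (140,165), but nothing is gripped yet, so I'll close further.

Emit:
drive_tool(
  rows=[
    [0, 0, 0, 0, 0, 0, 17],
    [0, 0, 0, 0, 0, 0, 14],
    [0, 0, 0, 0, 0, 0, 12],
    [0, 0, 0, 0, 0, 0, 10],
    [0, 0, 0, 0, 0, 0, 10],
    [0, 0, 0, 0, 0, 0, 10],
  ],
  grip_force=25,
)

```text
t: 5.12
eef_pos: [0.5768, -0.128, 0.0483]
orientation: [[0.117, 0.993, -0.0], [0.993, -0.117, -0.0], [-0.0, -0.0, -1.0]]
contact_force: [0.9, 0.4, -0.1]
gripper_width: 0.01
finger_force: 0.0
```

```bash
python3 - <<'E'
from h import *
im=ctrl.capture("wrist"); cv2.imwrite("pics/w2.png",im)
s=ctrl.get_state(); print(s["t"],s["eef_pos"],s["contact_force"],s["ft_torque"],s["gripper_width"],s["finger_force"])
E
```

```text
5.1667 [ 0.57683143 -0.12804271  0.04829054] [-1.05265824 -0.1948275  -0.24248036] [ 0.06936083 -0.01904481 -0.01422362] 0.009976089923410281 0.0
```

View pics/w2.png

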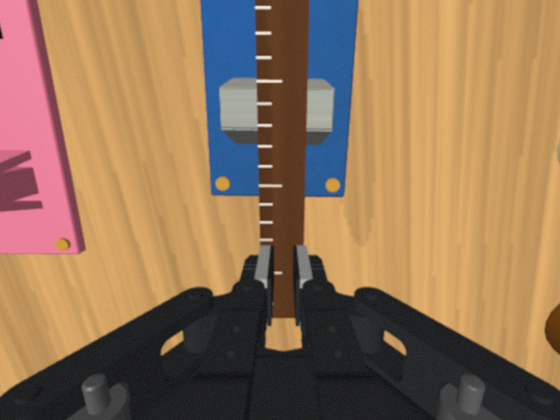

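```bash
python3 - <<'E'
from h import *
C=cam("wrist"); K,T=C; print("camz",T[:3,3])
def proj(p):
    q=np.linalg.inv(T)@np.r_[p,1]; return (K@(q[:3]*[1,-1,-1]))[:2]/-q[2]
print("beam end",proj([.5717,-.1684,.074]),"ridge near corners",[proj(np.array([.5807,-.0515,.06])+np.array([sx*.03,-.01-sx*.0035,0])) for sx in(-1,1)])
print("base -y edge",[proj(p) for p in([.525,-.104,.01],[.624,-.116,.01])])
print("tcp",proj(ctrl.get_state()["eef_pos"]))
f=lambda p,z:ray(C,[p],z)[0]*1000
print(f((210,196),.01),f((344,196),.01),f((220,131),.06),f((333,131),.06),f((283,318),.074))
E
```

```text
camz [ 0.5847737  -0.05774303  0.22407549]
beam end [282.95964462 318.25665411] ridge near corners [array([219.76631589, 129.55872601]), array([332.9500104 , 129.47801997])]
base -y edge [array([210.26441005, 195.682176  ]), array([344.8331165 , 196.18345246])]
tcp [283.59240206 237.52156005]
[ 524.76062565 -104.21602031   10.        ] [ 623.39506523 -115.78807128   10.        ] [550.69317284 -58.74945346  60.        ] [610.67144973 -65.78880144  60.        ] [ 571.74420491 -168.22744106   74.        ]
```

w2 shows the pads, near (270,245) and (296,245), closed above the beam. Their gap and row put the real tips about 35 mm short of the reported TCP. I'll reopen and descend 34 mm, which keeps the TCP at z=0.014 and so stays clear of the table even if the reported TCP is right.

Emit:
drive_tool(
  rows=[
    [0, 0, 0, 0, 0, 0, 60],
    [0, 0, 0, 0, 0, 0, 60],
    [0, 0, 0, 0, 0, 0, 60],
    [0, 0, 0, 0, 0, 0, 60],
    [0, 0, 0, 0, 0, 0, 60],
    [0, 0, 0, 0, 0, 0, 60],
    [0, 0, 0, 0, 0, 0.07, 60],
    [0, 0, 0, 0, 0, 0.14, 60],
    [0, 0, 0, 0, 0, 0.21, 60],
    [0, 0, 0, 0, 0, 0.28, 60],
    [0, 0, 0, 0, 0, 0.34, 60],
    [0, 0, 0, 0, 0, 0.34, 60],
    [0, 0, 0, 0, 0, 0.34, 60],
  ],
)

```text
t: 6.25
eef_pos: [0.5764, -0.128, 0.0137]
orientation: [[0.117, 0.993, -0.001], [0.993, -0.117, -0.0], [-0.0, -0.001, -1.0]]
contact_force: [-0.0, -1.2, 1.0]
gripper_width: 0.0598
finger_force: 0.0
```

Emit:
drive_tool(
  rows=[
    [0, 0, 0, 0, 0, 0, 45],
    [0, 0, 0, 0, 0, 0, 35],
    [0, 0, 0, 0, 0, 0, 30],
    [0, 0, 0, 0, 0, 0, 27],
    [0, 0, 0, 0, 0, 0, 24],
    [0, 0, 0, 0, 0, 0, 22],
    [0, 0, 0, 0, 0, 0, 20],
    [0, 0, 0, 0, 0, 0, 18],
    [0, 0, 0, 0, 0, 0, 18],
    [0, 0, 0, 0, 0, 0, 18],
  ],
  grip_force=25,
)

```text
t: 7.08
eef_pos: [0.5769, -0.128, 0.0144]
orientation: [[0.117, 0.993, 0.0], [0.993, -0.117, -0.0], [-0.0, 0.0, -1.0]]
contact_force: [0.5, 0.1, 2.5]
gripper_width: 0.0234
finger_force: 25.8
```

```bash
python3 - <<'E'
from h import *
im=ctrl.capture("wrist"); cv2.imwrite("pics/w3.png",im)
s=ctrl.get_state(); print(s["t"],s["eef_pos"],s["contact_force"],s["ft_torque"],s["gripper_width"],s["finger_force"])
E
```

```text
7.1333 [ 0.57698645 -0.12805276  0.01443395] [-0.57363601 -0.04326962  2.68283341] [0.06896418 0.11133721 0.05301928] 0.02347706244970243 25.845953822135925
```

View pics/w3.png

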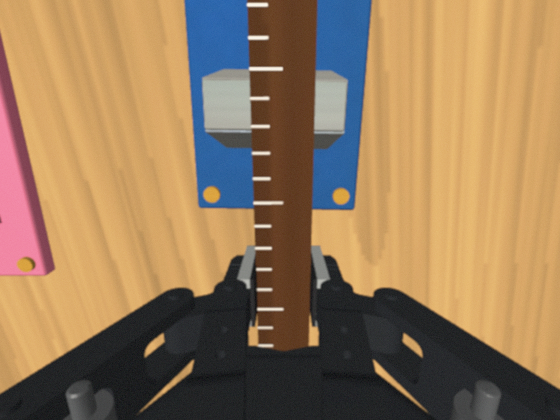

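Gripped at 23.5 mm and 26 N. It presses down by 2.7 N, so I'll ease up 1 mm and read the force.

Emit:
drive_tool(
  rows=[
    [0, 0, 0, 0, 0, -0.01, 18],
    [0, 0, 0, 0, 0, -0.01, 18],
    [0, 0, 0, 0, 0, -0.01, 18],
  ],
)

```text
t: 7.38
eef_pos: [0.5767, -0.128, 0.015]
orientation: [[0.117, 0.993, -0.0], [0.993, -0.117, -0.0], [-0.0, -0.0, -1.0]]
contact_force: [-0.3, 0.2, -1.3]
gripper_width: 0.0234
finger_force: 25.4
```

Emit:
drive_tool(
  rows=[
    [0, 0, 0, -0.05, 0, 0, 18],
    [0, 0, 0, -0.1, 0, 0, 18],
    [0, 0, 0, -0.15, 0, 0, 18],
    [0, 0, 0, -0.2, 0, 0, 18],
    [0, 0, 0, -0.25, 0, 0, 18],
    [0, 0, 0, -0.3, 0, 0, 18],
    [0, 0, 0, -0.35, 0, 0, 18],
    [0, 0, 0, -0.4, 0, 0, 18],
    [0, 0, 0, -0.45, 0, 0, 18],
    [0, 0, 0, -0.5, 0, 0, 18],
    [0, 0, 0, -0.55, 0, 0, 18],
    [0, 0, 0, -0.6, 0, 0, 18],
    [0, 0, 0, -0.65, 0, 0, 18],
    [0, 0, 0, -0.7, 0, 0, 18],
    [0, 0, 0, -0.75, 0, 0, 18],
    [0, 0, 0, -0.8, 0, 0, 18],
    [0, 0, 0, -0.83, 0, 0, 18],
    [0, 0, 0, -0.83, 0, 0, 18],
    [0, 0, 0, -0.83, 0, 0, 18],
    [0, 0, 0, -0.83, 0, 0, 18],
  ],
)

```text
t: 9.05
eef_pos: [0.5672, -0.2104, 0.0152]
orientation: [[0.117, 0.993, -0.0], [0.993, -0.117, -0.0], [-0.0, -0.0, -1.0]]
contact_force: [0.0, 0.3, -0.4]
gripper_width: 0.0239
finger_force: 25.4
```

```bash
python3 - <<'E'
from h import *
s=ctrl.get_state(); C=cam("wrist",s); im=ctrl.capture("wrist"); t=ctrl.capture("top")
cv2.imwrite("pics/w4.png",np.hstack([im[0:400,130:430],cv2.resize(t[115:215,290:390],(400,400),interpolation=2)]))
print(s["t"],s["eef_pos"],s["contact_force"],s["ft_torque"],s["gripper_width"])
E
```

```text
9.05 [ 0.56718797 -0.21040463  0.01524979] [ 0.0498582   0.27083119 -0.43155921] [-0.21619672  0.04831541 -0.01658847] 0.02387006196426497
```

View pics/w4.png

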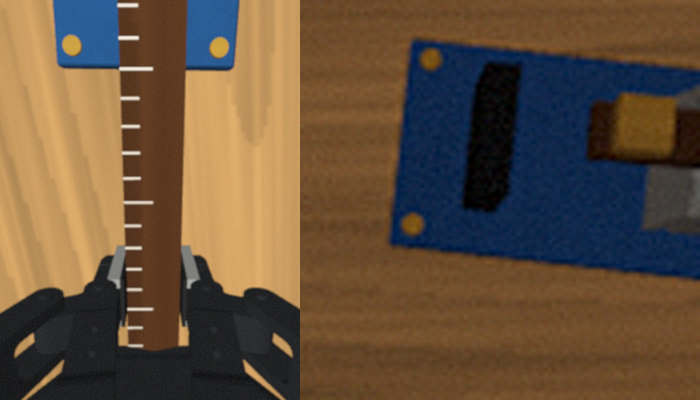

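Right panel: the beam's end is clear of the rest, and the block top's centre is at about (376.5,145.8). Checking its offset from the edge (it should be +40).

```bash
python3 - <<'E'
from h import *
C=cam("top"); E=np.array([580.7,-51.6]); d=np.array([.1165,.9932])
im=ctrl.capture("top"); H,S,V=cv2.split(cv2.cvtColor(im,cv2.COLOR_BGR2HSV))
for a in((376.3,145.5),): print((ray(C,[a],.092)[0,:2]*1000-E)@d)
L=ray(C,[((588-300)/4+290, 130/4+115)],.074)[0,:2]*1000; print("end (60)",(L-E)@d)
# same colour mask on both pictures: block shift
for i in (cv2.imread("pics/top0.png"),im):
    h=cv2.cvtColor(i,cv2.COLOR_BGR2HSV); m=(h[...,0]>14)&(h[...,0]<23)&(h[...,1]>160)&(h[...,2]>105); m[:130]=0;m[160:]=0;m[:,:315]=0;m[:,430:]=0
    b=max(blobs(m,20),key=lambda b:b[1][4]); print(b[2],b[1],(ray(C,[b[2]],.092)[0,:2]*1000-E)@d)
E
```

```text
40.426909415853686
end (60) 61.892369928404555
[328.34931507 140.55479452] [322 134  14  14 146] 123.68352700361253
[375.97297297 145.14864865] [370 139  13  14 148] 41.04061987997525
```

The offset is within 1 mm of target, so release.

Emit:
drive_tool(
  rows=[
    [0, 0, 0, 0, 0, 0, 23.5],
    [0, 0, 0, 0, 0, 0, 25],
    [0, 0, 0, 0, 0, 0, 27],
    [0, 0, 0, 0, 0, 0, 30],
    [0, 0, 0, 0, 0, 0, 35],
    [0, 0, 0, 0, 0, 0, 35],
    [0, 0, 0, 0, 0, 0, 35],
    [0, 0, 0, 0, 0, 0, 35],
    [0, 0, 0, 0, 0, 0, 35],
    [0, 0, 0, 0, 0, 0, 35],
  ],
)

```text
t: 10.03
eef_pos: [0.5671, -0.2104, 0.0153]
orientation: [[0.117, 0.993, -0.0], [0.993, -0.117, -0.0], [-0.0, -0.0, -1.0]]
contact_force: [-0.9, -0.0, 0.2]
gripper_width: 0.0349
finger_force: 0.0
```

```bash
python3 - <<'E'
from h import *
s=ctrl.get_state(); im=ctrl.capture("wrist"); sc=ctrl.capture("scene")
cv2.imwrite("pics/w5.png",np.hstack([im[0:400,130:430],cv2.resize(sc[150:310,60:260],(500,400),interpolation=2)]))
print(s["t"],s["eef_pos"],s["contact_force"],s["finger_force"],s["gripper_width"])
E
```

```text
10.0333 [ 0.56714211 -0.21043241  0.01526998] [-0.85150117 -0.042328    0.22989716] 0.0 0.03490452123052443
```

View pics/w5.png

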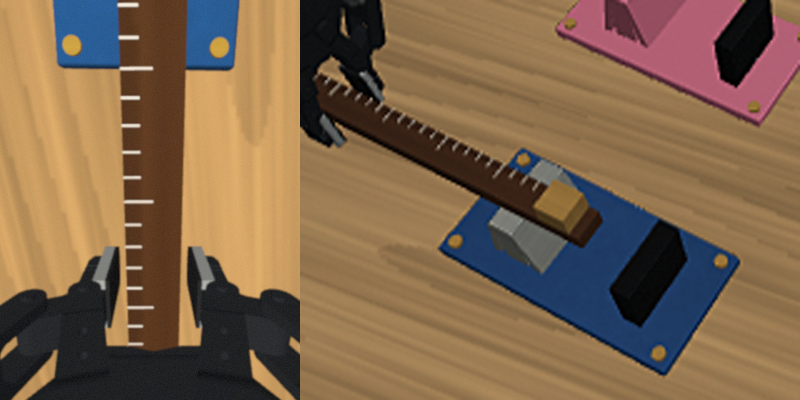

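The beam balances level and free: the block end stands clear of the rest at right-panel (650,275), and the fingers no longer touch it. I've viewed all the pictures I'm allowed, in fact one over the limit of 10, so from here I work by numbers only. Next: rise and go to the saddle.

Emit:
drive_tool(
  rows=[
    [0, 0, 0, 0, 0, 0, 45],
    [0, 0, 0, 0, 0, 0, 50],
    [0, 0, 0, 0, 0, 0, 50],
    [0, 0, 0, 0, 0, -0.1, 50],
    [0, 0, 0, 0, 0, -0.25, 50],
    [0, 0, 0, 0, 0, -0.5, 50],
    [0, 0, 0, 0, 0, -0.8, 50],
    [0, 0, 0, 0, 0, -1, 50],
    [0, 0, 0, 0, 0, -1, 50],
  ],
)

```text
t: 10.88
eef_pos: [0.5696, -0.2121, 0.1211]
orientation: [[0.117, 0.993, 0.008], [0.993, -0.117, -0.002], [-0.001, 0.008, -1.0]]
contact_force: [0.3, -1.4, 0.5]
gripper_width: 0.0499
finger_force: 0.0
```

Emit:
drive_tool(
  rows=[
    [0, 0, 0, 0, 0, -0.4, 50],
    [0, 0, 0, 0, 0, -0.85, 50],
    [0, 0, 0, 0, 0, -0.85, 50],
  ],
)

```text
t: 11.13
eef_pos: [0.5697, -0.2125, 0.2082]
orientation: [[0.117, 0.993, 0.01], [0.993, -0.117, -0.003], [-0.002, 0.01, -1.0]]
contact_force: [-0.0, -1.0, 0.3]
gripper_width: 0.05
finger_force: 0.0
```

```bash
python3 - <<'E'
from h import *
C=cam("top"); im=ctrl.capture("top"); cv2.imwrite("pics/top2.png",im); E=np.array([580.7,-51.6]); d=np.array([.1165,.9932])
h=cv2.cvtColor(im,cv2.COLOR_BGR2HSV); m=(h[...,0]>14)&(h[...,0]<23)&(h[...,1]>160)&(h[...,2]>105); m[:130]=0;m[160:]=0;m[:,:315]=0;m[:,430:]=0
b=max(blobs(m,20),key=lambda b:b[1][4]); print(b[2],b[1],(ray(C,[b[2]],.092)[0,:2]*1000-E)@d)
s=ctrl.get_state(); print(s["t"],s["eef_pos"],s["contact_force"])
E
```

```text
[376.13475177 145.07801418] [370 139  13  13 141] 40.77344242507588
11.1833 [ 0.56923899 -0.21211099  0.20581469] [-0.10069279 -0.66864042  0.26279239]
```

Still balanced, with the block unmoved. Now over to the saddle.

Emit:
drive_tool(
  rows=[
    [0, 0, 0, 0.92, -0.32, 0, 50],
    [0, 0, 0, 0.92, -0.32, 0, 50],
    [0, 0, 0, 0.92, -0.32, 0, 50],
  ],
)

```text
t: 11.43
eef_pos: [0.5455, -0.1094, 0.1993]
orientation: [[0.112, 0.994, -0.002], [0.994, -0.112, 0.003], [0.003, -0.002, -1.0]]
contact_force: [0.4, 1.3, -0.3]
gripper_width: 0.05
finger_force: 0.0
```

Emit:
drive_tool(
  rows=[
    [0, 0, 0, 0.92, -0.32, 0, 50],
    [0, 0, 0, 0.92, -0.32, 0, 50],
    [0, 0, 0, 0.92, -0.32, 0, 50],
  ],
)

```text
t: 11.68
eef_pos: [0.5238, -0.0135, 0.1995]
orientation: [[0.11, 0.994, -0.002], [0.994, -0.11, 0.002], [0.002, -0.002, -1.0]]
contact_force: [0.4, 1.1, -0.0]
gripper_width: 0.0502
finger_force: 0.0
```

Emit:
drive_tool(
  rows=[
    [0, 0, 0, 0.92, -0.32, 0, 50],
    [0, 0, 0, 0.92, -0.32, 0, 50],
    [0, 0, 0, 0.92, -0.32, 0, 50],
  ],
)

```text
t: 11.93
eef_pos: [0.5021, 0.0816, 0.1996]
orientation: [[0.11, 0.994, -0.002], [0.994, -0.11, 0.002], [0.002, -0.002, -1.0]]
contact_force: [0.2, 1.1, -0.2]
gripper_width: 0.0498
finger_force: 0.0
```

Emit:
drive_tool(
  rows=[
    [0, 0, 0, 0.92, -0.32, 0, 50],
    [0, 0, 0, 0.92, -0.32, 0, 50],
    [0, 0, 0, 0.92, -0.32, 0, 50],
  ],
)

```text
t: 12.18
eef_pos: [0.4805, 0.1767, 0.1996]
orientation: [[0.109, 0.994, -0.002], [0.994, -0.109, 0.002], [0.002, -0.002, -1.0]]
contact_force: [0.8, 1.0, -0.3]
gripper_width: 0.0499
finger_force: 0.0
```

Emit:
drive_tool(
  rows=[
    [0, 0, 0.16, 0.84, -0.32, 0, 50],
    [0, 0, 0.16, 0.84, -0.32, 0, 50],
    [0, 0, 0.16, 0.84, -0.32, 0, 50],
    [0, 0, 0.16, 0.84, -0.32, 0, 50],
    [0, 0, 0.16, 0.84, -0.32, 0, 50],
    [0, 0, 0.16, 0.84, -0.32, 0, 50],
    [0, 0, 0.16, 0.84, -0.32, 0, 50],
  ],
)

```text
t: 12.77
eef_pos: [0.4617, 0.2553, 0.2003]
orientation: [[0.362, 0.932, 0.0], [0.932, -0.362, -0.0], [-0.0, 0.0, -1.0]]
contact_force: [-0.2, -0.4, -0.8]
gripper_width: 0.0502
finger_force: 0.0
```

```bash
python3 - <<'E'
from h import *
np.set_printoptions(precision=4,suppress=True)
s=ctrl.get_state(); C=cam("wrist",s); im=ctrl.capture("wrist"); cv2.imwrite("pics/w6.png",im)
K,T=C
def proj(p):
    q=np.linalg.inv(T)@np.r_[p,1]; return (K@(q[:3]*[1,-1,-1]))[:2]/-q[2]
print(s["t"],s["eef_pos"],np.degrees(np.arctan2(s["orientation"][1][1],s["orientation"][0][1])))
print("expected tab top",proj([.4607,.2557,.064]),"foot",proj([.461,.256,0]))
H,S,V=cv2.split(cv2.cvtColor(im,cv2.COLOR_BGR2HSV))
g=(H>45)&(H<85)&(S>110)&(V>25)
for m,st,ce in blobs(g,100):
    if ce[1]>330: continue
    v=V[m]; r=rect(C,m,.0); print(ce,st,"V pct",np.percentile(v,[10,30,50,70,90]),[np.round(x,1) for x in r])
E
```

```text
12.7667 [0.4617 0.2553 0.2003] -21.234694836116507
expected tab top [282.2983 189.8008] foot [282.5428 178.4414]
[279.2837 183.3245] [262 171  36  28 832] V pct [ 94.  124.3 133.  134.  136. ] [array([454.3, 249.9]), array([35.4, 45.1]), np.float64(68.8)]
[208.215  226.9062] [ 182  193   56   65 1972] V pct [ 67.  85. 125. 132. 135.] [array([341.1, 233.2]), array([72.2, 65.3]), np.float64(11.1)]
[307.5759 249.7938] [ 285  215   47   68 1785] V pct [ 79.4 105.  124.  132.  135. ] [array([454.6, 151.7]), array([52.5, 89.3]), np.float64(18.0)]
```

Saddle yaw is -21.2°, matching the tool. The saddle is about 2 mm to tool -y. Descend and grip the tab.

Emit:
drive_tool(
  rows=[
    [0, 0, 0, 0, -0.02, 0.3, 50],
    [0, 0, 0, 0, -0.02, 0.6, 50],
    [0, 0, 0, 0, -0.02, 0.9, 50],
    [0, 0, 0, 0, -0.02, 1, 50],
    [0, 0, 0, 0, -0.02, 1, 50],
  ],
)

```text
t: 13.23
eef_pos: [0.4577, 0.256, 0.098]
orientation: [[0.361, 0.932, -0.004], [0.932, -0.361, -0.003], [-0.004, -0.002, -1.0]]
contact_force: [-0.2, -0.2, 0.2]
gripper_width: 0.0497
finger_force: 0.0
```

Emit:
drive_tool(
  rows=[
    [0, 0, 0, 0, 0, 0.2, 50],
    [0, 0, 0, 0, 0, 0.4, 50],
    [0, 0, 0, 0, 0, 0.6, 50],
    [0, 0, 0, 0, 0, 0.75, 50],
    [0, 0, 0, 0, 0, 0.9, 50],
    [0, 0, 0, 0, 0, 1, 50],
    [0, 0, 0, 0, 0, 1, 50],
    [0, 0, 0, 0, 0, 1, 50],
  ],
)

```text
t: 13.9
eef_pos: [0.4599, 0.258, 0.0013]
orientation: [[0.36, 0.933, 0.001], [0.933, -0.36, 0.0], [0.001, 0.0, -1.0]]
contact_force: [-0.8, -0.2, 0.8]
gripper_width: 0.05
finger_force: 0.0
```

```bash
python3 - <<'E'
from h import *
s=ctrl.get_state(); C=cam("wrist",s); im=ctrl.capture("wrist"); cv2.imwrite("pics/w7.png",im)
print(s["t"],s["eef_pos"],s["contact_force"],s["finger_force"])
H,S,V=cv2.split(cv2.cvtColor(im,cv2.COLOR_BGR2HSV))
g=(H>45)&(H<85)&(S>110)&(V>25)
for m,st,ce in blobs(g,100): print(ce,st)
m=g[:,200:370]
for r in range(130,330,10):
    c=np.where(m[r])[0]; 
    if len(c): print(r,c.min()+200,c.max()+200)
E
```

```text
13.9 [0.45989882 0.25800186 0.00125484] [-0.79326939 -0.18069731  0.83695406] 0.0
[279.56182451 265.51987544] [ 242  222   77   91 5459]
[127.17570665 289.19098549] [  90  263   72   53 1309]
[314.17682927 330.9597561 ] [ 289  304   55   48 1640]
[115.90082645 352.88429752] [109 344  14  20 121]
[144.64968652 388.5015674 ] [ 110  351   67   69 1276]
230 244 317
240 243 318
250 243 317
260 243 317
270 253 305
280 253 305
290 253 305
300 253 305
310 254 326
320 297 329
```

Emit:
drive_tool(
  rows=[
    [0, 0, 0, -0.02, -0.017, 0.05, 50],
    [0, 0, 0, -0.02, -0.017, 0.05, 40],
    [0, 0, 0, -0.02, -0.017, 0.05, 32],
    [0, 0, 0, -0.02, -0.017, 0.05, 28],
    [0, 0, 0, -0.02, -0.017, 0.05, 25],
    [0, 0, 0, -0.02, -0.017, 0.05, 22],
    [0, 0, 0, -0.02, -0.017, 0.05, 20],
    [0, 0, 0, -0.02, -0.017, 0.05, 18],
    [0, 0, 0, -0.02, -0.017, 0.05, 18],
    [0, 0, 0, -0.02, -0.017, 0.05, 18],
    [0, 0, 0, -0.02, -0.017, 0.05, 18],
  ],
  grip_force=30,
)

```text
t: 14.87
eef_pos: [0.4571, 0.2568, -0.0044]
orientation: [[0.36, 0.933, 0.0], [0.933, -0.36, 0.0], [0.001, 0.0, -1.0]]
contact_force: [-1.1, -0.8, 4.9]
gripper_width: 0.0235
finger_force: 29.9
```

Emit:
drive_tool(
  rows=[
    [0, 0, 0, 0, 0, -0.1, 18],
    [0, 0, 0, 0, 0, -0.3, 18],
    [0, 0, 0, 0, 0, -0.6, 18],
    [0, 0, 0, 0, 0, -0.9, 18],
    [0, 0, 0, 0, 0, -1, 18],
    [0, 0, 0, 0, 0, -1, 18],
  ],
)

```text
t: 15.37
eef_pos: [0.4587, 0.2576, 0.0986]
orientation: [[0.36, 0.933, 0.004], [0.933, -0.36, 0.004], [0.005, 0.003, -1.0]]
contact_force: [0.6, 0.9, -0.2]
gripper_width: 0.0236
finger_force: 29.4
```

Emit:
drive_tool(
  rows=[
    [0, 0, 0, 0, 0, -0.3, 18],
    [0, 0, 0, 0, 0, -0.5, 18],
    [0, 0, 0, 0, 0, -0.5, 18],
    [0, 0, 0, 0, 0, -0.5, 18],
    [0, 0, 0, 0, 0, -0.5, 18],
  ],
)

```text
t: 15.78
eef_pos: [0.456, 0.2563, 0.144]
orientation: [[0.36, 0.933, -0.002], [0.933, -0.36, -0.001], [-0.002, -0.001, -1.0]]
contact_force: [-0.6, -0.2, 0.2]
gripper_width: 0.0238
finger_force: 29.5
```

```bash
python3 - <<'E'
from h import *
np.set_printoptions(precision=4,suppress=True)
s=ctrl.get_state(); C=cam("wrist",s); im=ctrl.capture("wrist"); cv2.imwrite("pics/w8.png",im)
print(s["t"],s["eef_pos"],s["contact_force"],s["finger_force"],s["gripper_width"]); R=np.array(s["orientation"]); print(R)
H,S,V=cv2.split(cv2.cvtColor(im,cv2.COLOR_BGR2HSV))
g=(H>45)&(H<85)&(S>110)&(V>25)
for m,st,ce in blobs(g,300): print(ce,st)
m=g[:,200:370]
for r in range(190,330,10):
    c=np.where(m[r])[0]
    if len(c): print(r,c.min()+200,c.max()+200)
print("delta", R.T@(np.array([.5807,-.0516,s["eef_pos"][2]])-s["eef_pos"]))
E
```

```text
15.7833 [0.456  0.2563 0.144 ] [-0.6485 -0.1985  0.249 ] 29.524772465229034 0.023755691283087993
[[ 0.3599  0.933  -0.0017]
 [ 0.933  -0.3599 -0.0011]
 [-0.0016 -0.0012 -1.    ]]
[199.7676 245.4373] [ 167  203   70   81 2991]
[283.0695 268.5813] [ 244  222   84   95 5481]
210 200 207
220 200 214
230 200 321
240 200 322
250 200 324
260 200 309
270 200 341
280 254 311
290 254 311
300 254 311
310 255 311
delta [-0.2424  0.2271  0.0001]
```

```bash
python3 - <<'E'
from h import *
c=ctrl.calibration("wrist"); KT=(c["K"],c["hand_eye"])
im=cv2.imread("pics/w8.png"); h=cv2.cvtColor(im,cv2.COLOR_BGR2HSV)
g=(h[...,0]>45)&(h[...,0]<85)&(h[...,1]>110)&(h[...,2]>25)
for col in(265,283,300):
    r=np.where(g[200:330,col])[0]+200; V=h[r.min():r.max()+1,col,2].astype(int)
    j=np.argsort(-abs(np.diff(V)))[:4]; print(col,r.min(),r.max(),[(k+r.min(),V[k],V[k+1]) for k in sorted(j)])
print("back top edge x",ray(KT,[(283,316)],-.0684)[0],"front top x for rows",[(q,ray(KT,[(283,q)],-.0684)[0][0].round(4)) for q in(260,265,270)])
print("foot front shoulder bottom", ray(KT,[(250,222)],-.0044)[0],ray(KT,[(250,222)],-.0244)[0])
E
```

```text
265 228 315 [(np.int64(232), np.int64(96), np.int64(120)), (np.int64(270), np.int64(102), np.int64(114)), (np.int64(271), np.int64(114), np.int64(126)), (np.int64(314), np.int64(136), np.int64(124))]
283 228 315 [(np.int64(232), np.int64(99), np.int64(113)), (np.int64(234), np.int64(114), np.int64(101)), (np.int64(271), np.int64(111), np.int64(123)), (np.int64(272), np.int64(123), np.int64(136))]
300 228 316 [(np.int64(232), np.int64(98), np.int64(110)), (np.int64(234), np.int64(115), np.int64(103)), (np.int64(270), np.int64(99), np.int64(108)), (np.int64(271), np.int64(108), np.int64(122))]
back top edge x [-0.00796109 -0.00030918 -0.0684    ] front top x for rows [(260, np.float64(0.0179)), (265, np.float64(0.0157)), (270, np.float64(0.0135))]
foot front shoulder bottom [ 0.01181725 -0.02040718 -0.0044    ] [ 0.0186831  -0.01806172 -0.0244    ]
```

Emit:
drive_tool(
  rows=[
    [0, 0, 0, -0.85, 0.8, 0, 18],
    [0, 0, 0, -0.85, 0.8, 0, 18],
    [0, 0, 0, -0.85, 0.8, 0, 18],
    [0, 0, 0, -0.85, 0.8, 0, 18],
    [0, 0, 0, -0.85, 0.8, 0, 18],
  ],
)

```text
t: 16.25
eef_pos: [0.5009, 0.1455, 0.1441]
orientation: [[0.365, 0.931, -0.002], [0.931, -0.365, -0.002], [-0.002, -0.001, -1.0]]
contact_force: [-0.6, 0.9, -1.2]
gripper_width: 0.0237
finger_force: 29.6
```

Emit:
drive_tool(
  rows=[
    [0, 0, -0.16, -0.85, 0.8, 0, 18],
    [0, 0, -0.16, -0.85, 0.8, 0, 18],
    [0, 0, -0.16, -0.85, 0.8, 0, 18],
    [0, 0, -0.16, -0.85, 0.8, 0, 18],
    [0, 0, -0.16, -0.85, 0.8, 0, 18],
    [0, 0, -0.16, -0.85, 0.8, 0, 18],
  ],
)

```text
t: 16.75
eef_pos: [0.5443, 0.0414, 0.1442]
orientation: [[0.117, 0.993, -0.002], [0.993, -0.117, -0.0], [-0.0, -0.002, -1.0]]
contact_force: [-0.2, 0.9, 0.0]
gripper_width: 0.0233
finger_force: 29.6
```

```bash
python3 - <<'E'
from h import *
np.set_printoptions(precision=4,suppress=True)
s=ctrl.get_state(); R=np.array(s["orientation"]);print(s["t"],s["eef_pos"],s["gripper_width"]); print(R)
print("delta", R.T@(np.array([.5807,-.0516,s["eef_pos"][2]])-s["eef_pos"]))
E
```

```text
16.75 [0.5443 0.0414 0.1442] 0.023317169511160522
[[ 0.1168  0.9931 -0.002 ]
 [ 0.9932 -0.1168 -0.    ]
 [-0.0002 -0.002  -1.    ]]
delta [-0.0881  0.0471 -0.0001]
```

```bash
python3 - <<'E'
from h import *
im=ctrl.capture("top"); cv2.imwrite("pics/top3.png",im); C=cam("top")
V=cv2.GaussianBlur(im,(3,3),0).max(2); P=[]
for c in range(410,510,6):
    r=np.where(V[130:185,c]<60)[0]+130
    if len(r)>6:
        p=ray(C,[(c,r.min()-.5),(c,r.max()+.5)],.074)[:,:2]*1000; P.append(p.mean(0)); print(c,r.min(),r.max(),p.mean(0).round(1),np.round(p[0,0]-p[1,0],1))
P=np.array(P); k=np.polyfit(P[:,1],P[:,0],1); print(k,"x at -51.6:",np.polyval(k,-51.6))
E
```

```text
494 142 149 [ 590.8 -222.4] 14.3
500 153 184 [ 549.8 -230.8] 56.6
506 167 184 [ 537.2 -240.6] 31.8
[   2.89393409 1228.47937125] x at -51.6: 1079.1523719570164
```

```bash
python3 - <<'E'
from h import *
for n in("top0","top2","top3"):
    im=cv2.imread(f"pics/{n}.png"); C=cam("top"); V=im.max(2)
    print(n,[V[140:185:3,c].tolist() for c in(440,470)])
im=ctrl.capture("wrist"); s=ctrl.get_state(); C=cam("wrist",s); cv2.imwrite("pics/w9.png",im)
h=cv2.cvtColor(im,cv2.COLOR_BGR2HSV)
for r in(5,40,80,120,160,200): print(r,[tuple(h[r,c]) for c in range(230,340,8)])
E
```

```text
top0 [[118, 117, 127, 42, 39, 39, 74, 24, 119, 92, 104, 106, 104, 103, 109], [123, 115, 117, 117, 116, 114, 113, 106, 109, 98, 112, 107, 104, 107, 94]]
top2 [[123, 119, 111, 43, 36, 44, 27, 19, 120, 88, 105, 103, 105, 109, 107], [121, 117, 112, 96, 33, 39, 37, 85, 21, 100, 104, 101, 108, 114, 97]]
top3 [[94, 100, 99, 96, 94, 95, 94, 97, 94, 98, 96, 96, 99, 97, 98], [78, 82, 82, 80, 80, 78, 83, 87, 77, 86, 83, 86, 82, 85, 85]]
5 [(np.uint8(17), np.uint8(133), np.uint8(214)), (np.uint8(17), np.uint8(134), np.uint8(209)), (np.uint8(17), np.uint8(132), np.uint8(203)), (np.uint8(17), np.uint8(130), np.uint8(202)), (np.uint8(16), np.uint8(133), np.uint8(207)), (np.uint8(16), np.uint8(133), np.uint8(209)), (np.uint8(17), np.uint8(134), np.uint8(201)), (np.uint8(16), np.uint8(131), np.uint8(193)), (np.uint8(17), np.uint8(134), np.uint8(196)), (np.uint8(17), np.uint8(133), np.uint8(204)), (np.uint8(17), np.uint8(134), np.uint8(208)), (np.uint8(17), np.uint8(133), np.uint8(205)), (np.uint8(17), np.uint8(134), np.uint8(212)), (np.uint8(18), np.uint8(135), np.uint8(210))]
40 [(np.uint8(17), np.u
[... 2533 characters left out ...]
p.uint8(106), np.uint8(180), np.uint8(150))]
200 [(np.uint8(17), np.uint8(137), np.uint8(198)), (np.uint8(17), np.uint8(131), np.uint8(187)), (np.uint8(17), np.uint8(133), np.uint8(203)), (np.uint8(17), np.uint8(132), np.uint8(210)), (np.uint8(16), np.uint8(131), np.uint8(204)), (np.uint8(17), np.uint8(132), np.uint8(213)), (np.uint8(17), np.uint8(132), np.uint8(205)), (np.uint8(106), np.uint8(184), np.uint8(151)), (np.uint8(106), np.uint8(184), np.uint8(151)), (np.uint8(105), np.uint8(187), np.uint8(149)), (np.uint8(106), np.uint8(186), np.uint8(151)), (np.uint8(106), np.uint8(188), np.uint8(148)), (np.uint8(106), np.uint8(178), np.uint8(149)), (np.uint8(105), np.uint8(192), np.uint8(146))]
```

```bash
python3 - <<'E'
from h import *
C=cam("top")
for n,cols in(("top0",range(425,458,3)),("top2",range(425,476,3))):
    V=cv2.imread(f"pics/{n}.png").max(2).astype(float); P=[]
    for c in cols:
        v=V[135:175,c]; r=np.where(v<75)[0]
        if len(r)<3: continue
        i=r[0]; e=135+i-1+(v[i-1]-75)/(v[i-1]-v[i]); P.append(ray(C,[(c,e)],.074)[0,:2]*1000)
    P=np.array(P); k=np.polyfit(P[:,1],P[:,0],1); print(n,k,"centre x at -51.6:",np.polyval(k,-51.6)-12/np.cos(np.arctan(k[0])),"at -130",np.polyval(k,-130)-12.1)
E
```

```text
top0 [1.13911580e-01 6.04178915e+02] centre x at -51.6: 586.2234733322637 at -130 577.2704096196112
top2 [1.14156445e-01 6.04890834e+02] centre x at -51.6: 586.9224240486842 at -130 577.9504958121562
```

Emit:
drive_tool(
  rows=[
    [0, 0, 0, -0.4, 0.25, 0, 18],
    [0, 0, 0, -0.7, 0.4, 0, 18],
    [0, 0, 0, -0.905, 0.525, 0, 18],
    [0, 0, 0, -0.905, 0.525, 0, 18],
    [0, 0, 0, -0.905, 0.525, 0, 18],
    [0, 0, 0, -0.905, 0.525, 0, 18],
    [0, 0, 0, -0.905, 0.525, 0.2, 18],
    [0, 0, 0, -0.905, 0.525, 0.4, 18],
    [0, 0, 0, -0.905, 0.525, 0.55, 18],
    [0, 0, 0, -0.905, 0.525, 0.65, 18],
    [0, 0, 0, -0.905, 0.525, 0.65, 18],
    [0, 0, 0, -0.905, 0.525, 0.65, 18],
    [0, 0, 0, -0.905, 0.525, 0.65, 18],
  ],
)

```text
t: 17.93
eef_pos: [0.5871, -0.0549, 0.0813]
orientation: [[0.116, 0.993, 0.001], [0.993, -0.116, 0.0], [0.0, 0.001, -1.0]]
contact_force: [1.0, 0.1, 0.2]
gripper_width: 0.0238
finger_force: 29.8
```

```bash
python3 - <<'E'
from h import *
np.set_printoptions(precision=4,suppress=True)
s=ctrl.get_state(); C=cam("wrist",s); im=ctrl.capture("wrist"); cv2.imwrite("pics/w10.png",im)
print(s["t"],s["eef_pos"],s["contact_force"],s["gripper_width"])
c=ctrl.calibration("wrist"); TK=(c["K"],c["hand_eye"]); zt=s["eef_pos"][2]
h=cv2.cvtColor(im,cv2.COLOR_BGR2HSV).astype(int); H,S,V=h[...,0],h[...,1],h[...,2]
gold=(H>14)&(H<26)&(S>140); dark=(S>90)&(V<110)&(H<16)
g=(H>45)&(H<85)&(S>110)&(V>25)
for r in range(20,330,15):
    f=lambda m:(lambda x:(x.min()+200,x.max()+200) if len(x) else None)(np.where(m[r,200:370])[0])
    print(r,"gold",f(gold),"dark",f(dark),"green",f(g), h[r,283].tolist())
E
```

```text
17.9333 [ 0.5871 -0.0549  0.0813] [1.0209 0.1272 0.1923] 0.02383709436657912
20 gold None dark None green None [114, 69, 136]
35 gold (np.int64(219), np.int64(338)) dark None green None [105, 184, 159]
50 gold None dark None green None [106, 182, 158]
65 gold None dark None green None [130, 21, 36]
80 gold None dark None green None [23, 68, 15]
95 gold None dark None green None [106, 181, 159]
110 gold None dark None green None [106, 185, 156]
125 gold None dark None green None [105, 189, 155]
140 gold (np.int64(281), np.int64(281)) dark (np.int64(261), np.int64(298)) green None [13, 166, 97]
155 gold (np.int64(259), np.int64(299)) dark None green None [19, 177, 210]
170 gold (np.int64(259), np.int64(299)) dark None green None [19, 179, 211]
185 gold (np.int64(259), np.int64(299)) dark None green None [20, 178, 209]
200 gold None dark (np.int64(262), np.int64(297)) green None [13, 172, 98]
215 gold None dark (np.int64(274), np.int64(297)) green None [12, 171, 94]
230 gold None dark None green (np.int64(245), np.int64(321)) [67, 184, 108]
245 gold None dark None green (np.int64(244), np.int64(322)) [68, 208, 103]
260 gold (np.int64(230), np.int64(230)) dark None green (np.int64(256), np.int64(309)) [69, 191, 108]
275 gold None dark (np.int64(341), np.int64(341)) green (np.int64(254), np.int64(312)) [68, 192, 149]
290 gold None dark None green (np.int64(254), np.int64(311)) [68, 187, 147]
305 gold None dark None green (np.int64(255), np.int64(311)) [68, 193, 143]
320 gold (np.int64(296), np.int64(296)) dark (np.int64(282), np.int64(295)) green None [12, 171, 94]
```

The beam centre is at column 279.5 and the saddle's at 283, so I'll shift 2.2 mm to tool -y and go down.

Emit:
drive_tool(
  rows=[
    [0, 0, 0, 0, -0.022, 0, 18],
    [0, 0, 0, 0, -0.022, 0, 18],
    [0, 0, 0, 0, -0.022, 0, 18],
    [0, 0, 0, 0, -0.022, 0.03, 18],
    [0, 0, 0, 0, -0.022, 0.06, 18],
    [0, 0, 0, 0, -0.022, 0.09, 18],
    [0, 0, 0, 0, -0.022, 0.12, 18],
    [0, 0, 0, 0, -0.022, 0.15, 18],
    [0, 0, 0, 0, -0.022, 0.17, 18],
    [0, 0, 0, 0, -0.022, 0.17, 18],
    [0, 0, 0, 0, -0.022, 0.17, 18],
  ],
)

```text
t: 18.9
eef_pos: [0.5842, -0.0554, 0.0631]
orientation: [[0.117, 0.993, -0.0], [0.993, -0.117, -0.0], [-0.0, -0.0, -1.0]]
contact_force: [0.1, -0.9, 0.2]
gripper_width: 0.0235
finger_force: 29.8
```

```bash
python3 - <<'E'
from h import *
s=ctrl.get_state(); im=ctrl.capture("wrist"); cv2.imwrite("pics/w11.png",im)
print(s["t"],s["eef_pos"],s["contact_force"],s["gripper_width"])
h=cv2.cvtColor(im,cv2.COLOR_BGR2HSV).astype(int); H,S,V=h[...,0],h[...,1],h[...,2]
gold=(H>14)&(H<26)&(S>140); dark=(S>90)&(V<110)&(H<16); g=(H>45)&(H<85)&(S>110)&(V>25)
for r in range(130,330,10):
    f=lambda m:(lambda x:(x.min()+200,x.max()+200) if len(x)>1 else None)(np.where(m[r,200:370])[0])
    print(r,f(gold),f(dark),f(g))
E
```

```text
18.9 [ 0.58416435 -0.05537773  0.06308509] [ 0.05125448 -0.86048934  0.16893444] 0.02345881407973488
130 None None None
140 None (np.int64(264), np.int64(305)) None
150 (np.int64(264), np.int64(304)) (np.int64(268), np.int64(305)) None
160 (np.int64(261), np.int64(307)) None None
170 (np.int64(262), np.int64(307)) None None
180 (np.int64(262), np.int64(307)) None None
190 (np.int64(262), np.int64(307)) None None
200 (np.int64(262), np.int64(307)) None None
210 None (np.int64(265), np.int64(304)) None
220 None (np.int64(265), np.int64(303)) None
230 None None (np.int64(245), np.int64(321))
240 None None (np.int64(244), np.int64(322))
250 None None (np.int64(244), np.int64(322))
260 None None (np.int64(256), np.int64(309))
270 None None (np.int64(255), np.int64(311))
280 None None (np.int64(254), np.int64(312))
290 None None (np.int64(254), np.int64(311))
300 None None (np.int64(255), np.int64(311))
310 None None (np.int64(255), np.int64(311))
320 None (np.int64(267), np.int64(301)) None
```

Centred to within 1 mm, with the feet astride. Easing down.

Emit:
drive_tool(
  rows=[
    [0, 0, 0, 0, 0, 0.01, 18],
    [0, 0, 0, 0, 0, 0.02, 18],
    [0, 0, 0, 0, 0, 0.03, 18],
    [0, 0, 0, 0, 0, 0.03, 18],
    [0, 0, 0, 0, 0, 0.03, 18],
  ],
)

```text
t: 19.37
eef_pos: [0.5843, -0.0553, 0.0602]
orientation: [[0.117, 0.993, -0.0], [0.993, -0.117, -0.0], [-0.0, -0.0, -1.0]]
contact_force: [1.2, 0.7, 0.7]
gripper_width: 0.0238
finger_force: 29.8
```

Emit:
drive_tool(
  rows=[
    [0, 0, 0, 0, 0, 0.005, 18],
    [0, 0, 0, 0, 0, 0.01, 18],
    [0, 0, 0, 0, 0, 0.01, 18],
    [0, 0, 0, 0, 0, 0.01, 18],
  ],
)

```text
t: 19.7
eef_pos: [0.5844, -0.0554, 0.0597]
orientation: [[0.117, 0.993, 0.0], [0.993, -0.117, 0.0], [0.0, 0.0, -1.0]]
contact_force: [-1.7, -0.1, 4.6]
gripper_width: 0.0236
finger_force: 30.2
```

Contact at 4.6 N, so it's seated. Release gently and retreat straight up.

Emit:
drive_tool(
  rows=[
    [0, 0, 0, 0, 0, -0.005, 18],
    [0, 0, 0, 0, 0, -0.005, 18],
    [0, 0, 0, 0, 0, -0.005, 24],
    [0, 0, 0, 0, 0, -0.005, 26],
    [0, 0, 0, 0, 0, -0.005, 30],
    [0, 0, 0, 0, 0, -0.005, 36],
    [0, 0, 0, 0, 0, -0.005, 45],
    [0, 0, 0, 0, 0, -0.005, 50],
    [0, 0, 0, 0, 0, -0.005, 50],
    [0, 0, 0, 0, 0, -0.005, 50],
  ],
)

```text
t: 20.53
eef_pos: [0.5843, -0.0553, 0.0598]
orientation: [[0.117, 0.993, -0.0], [0.993, -0.117, -0.0], [-0.0, -0.0, -1.0]]
contact_force: [0.3, -0.2, 0.3]
gripper_width: 0.0499
finger_force: 0.0
```

```bash
python3 - <<'E'
from h import *
s=ctrl.get_state(); im=ctrl.capture("wrist"); cv2.imwrite("pics/w12.png",im)
print(s["t"],s["eef_pos"],s["contact_force"],s["gripper_width"],s["finger_force"])
h=cv2.cvtColor(im,cv2.COLOR_BGR2HSV).astype(int); H,S,V=h[...,0],h[...,1],h[...,2]
gold=(H>14)&(H<26)&(S>140); dark=(S>90)&(V<110)&(H<16); g=(H>45)&(H<85)&(S>110)&(V>25)
for r in list(range(130,230,12))+list(range(225,330,8)):
    f=lambda m:(lambda x:(x.min()+200,x.max()+200) if len(x)>1 else None)(np.where(m[r,200:370])[0])
    print(r,f(gold),f(dark),f(g))
E
```

```text
20.5333 [ 0.58428275 -0.05534874  0.05976102] [ 0.31263237 -0.15322921  0.32961712] 0.049930549017680986 0.0
130 None None None
142 None (np.int64(263), np.int64(305)) None
154 (np.int64(262), np.int64(307)) None None
166 (np.int64(261), np.int64(308)) None None
178 (np.int64(261), np.int64(307)) None None
190 (np.int64(261), np.int64(307)) None None
202 (np.int64(262), np.int64(307)) None None
214 None (np.int64(264), np.int64(304)) None
226 (np.int64(285), np.int64(303)) None (np.int64(247), np.int64(319))
225 None (np.int64(277), np.int64(304)) (np.int64(247), np.int64(319))
233 None None (np.int64(244), np.int64(322))
241 None None (np.int64(244), np.int64(322))
249 None None (np.int64(244), np.int64(322))
257 None None (np.int64(244), np.int64(321))
265 (np.int64(234), np.int64(332)) None (np.int64(244), np.int64(321))
273 (np.int64(327), np.int64(328)) None (np.int64(255), np.int64(311))
281 None None (np.int64(255), np.int64(310))
289 None None (np.int64(255), np.int64(310))
297 None None (np.int64(255), np.int64(310))
305 None (np.int64(227), np.int64(228)) (np.int64(256), np.int64(309))
313 None None (np.int64(257), np.int64(309))
321 None (np.int64(267), np.int64(301)) None
329 None (np.int64(221), np.int64(301)) None
```

Emit:
drive_tool(
  rows=[
    [0, 0, 0, 0, 0, -0.05, 50],
    [0, 0, 0, 0, 0, -0.12, 50],
    [0, 0, 0, 0, 0, -0.22, 50],
    [0, 0, 0, 0, 0, -0.35, 50],
    [0, 0, 0, 0, 0, -0.5, 50],
    [0, 0, 0, 0, 0, -0.7, 50],
    [0, 0, 0, 0, 0, -0.9, 50],
    [0, 0, 0, 0, 0, -1, 50],
    [0, 0, 0, 0, 0, -1, 50],
  ],
)

```text
t: 21.33
eef_pos: [0.5861, -0.0558, 0.1634]
orientation: [[0.117, 0.993, 0.005], [0.993, -0.117, 0.0], [0.001, 0.005, -1.0]]
contact_force: [0.3, -0.2, 0.3]
gripper_width: 0.05
finger_force: 0.0
```

Emit:
drive_tool(
  rows=[
    [0, 0, 0, -0.3, 0, -0.1, 50],
    [0, 0, 0, -0.6, 0, -0.1, 50],
    [0, 0, 0, -1, 0, -0.1, 50],
    [0, 0, 0, -1, 0, -0.1, 50],
    [0, 0, 0, -1, 0, -0.1, 50],
    [0, 0, 0, -1, 0, -0.1, 50],
    [0, 0, 0, -1, 0, -0.1, 50],
    [0, 0, 0, -1, 0, -0.1, 50],
  ],
)

```text
t: 22.0
eef_pos: [0.5729, -0.153, 0.1693]
orientation: [[0.114, 0.993, -0.001], [0.993, -0.114, 0.001], [0.0, -0.001, -1.0]]
contact_force: [0.1, -0.5, 0.0]
gripper_width: 0.0496
finger_force: 0.0
```

```bash
python3 - <<'E'
from h import *
E=np.array([580.7,-51.6]); d=np.array([.1165,.9932]); n=np.array([.9932,-.1165])
s=ctrl.get_state(); print(s["t"],s["eef_pos"],s["contact_force"])
for cn in("top","wrist"):
    C=cam(cn,s); im=ctrl.capture(cn); cv2.imwrite(f"pics/end_{cn}.png",im)
    h=cv2.cvtColor(im,cv2.COLOR_BGR2HSV).astype(int); H,S,V=h[...,0],h[...,1],h[...,2]
    for nm,m,z in(("gold",(H>14)&(H<23)&(S>160)&(V>105),.092),("green",(H>45)&(H<85)&(S>110)&(V>25),.128)):
        for b,st,ce in blobs(m,60):
            p=ray(C,[ce],z)[0,:2]*1000-E
            if np.linalg.norm(p)<90 and st[4]<9000: print(cn,nm,ce.round(1),st,"along",(p@d).round(1),"across",(p@n).round(1),[np.round(q,1) for q in rect(C,b,z)])
im=cv2.imread("pics/end_wrist.png")
V=cv2.cvtColor(im,cv2.COLOR_BGR2HSV)
m=(V[...,0]>45)&(V[...,0]<85)&(V[...,1]>110)&(V[...,2]>25)
for b,st,ce in blobs(m,300): print(ce,st, [ (r,np.where(b[r])[0].min(),np.where(b[r])[0].max()) for r in range(st[1],st[1]+st[3],8)])
E
```

```text
22.0 [ 0.57286665 -0.15298467  0.16927394] [ 0.11671385 -0.48849172  0.03986349]
top gold [376.1 144.9] [370 139  13  13 140] along 40.9 across 6.7 [array([591.9, -11.6]), array([20.7, 21.1]), np.float64(88.1)]
top green [400.8 148.7] [390 137  23  27 465] along 6.5 across -4.0 [array([575.7, -45.6]), array([33.9, 45. ]), np.float64(83.0)]
wrist gold [284.1  23. ] [ 270    5   30   38 1072] along 40.1 across 4.1 [array([589.6, -12.8]), array([24.7, 21.6]), np.float64(82.7)]
wrist green [283.1  81.2] [ 257   60   53   41 1924] along -4.8 across 3.5 [array([583.6, -56.2]), array([25. , 35.7]), np.float64(83.4)]
[283.0956341   81.16632017] [ 257   60   53   41 1924] [(60, np.int64(268), np.int64(298)), (68, np.int64(266), np.int64(300)), (76, np.int64(257), np.int64(309)), (84, np.int64(257), np.int64(309)), (92, np.int64(257), np.int64(309)), (100, np.int64(260), np.int64(308))]
```

From both views the beam hasn't moved: the block is at +40 mm. The saddle is centred on the edge to within a few mm and stands upright. Handing in.

```bash
python3 -c "
from plant import ctrl
print(ctrl.sign_off())"
```

```text
the job is handed in; nothing more can be done
None
```

I slid the beam to balance level on the knife edge and let go of it, set the green saddle astride it above the edge, and handed the job in at about 22 s; sign-off returned no verdict. I viewed 11 pictures, one over the limit of 10.

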